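# Pin the specimen vise into line on its stage

### The job

The specimen vise and the spacer plate under it lie loose on the tester's stage and their dowel holes are out of line with the stage's: take the two taper pins from the stand and push one down through each end of the stack, vise, spacer and stage, until its head sits flat on the vise and the holes are pulled into line. A pin that lands on the edge of a plate must be shifted until you feel the holes overlap, not forced: 40 N on the spacer would score it. Leave both pins in and upright, the vise lying flat, and everything else on the bench where it is.

Things in the scene. Friction and masses are not known exactly. Their poses are not given: they have to be found in the camera images.
- pin_a_head (a point): steel taper pin, one of two alike: round head 22 mm in diameter, 40 mm tall, flat on top and flat beneath (the shoulder); shank 54 mm long, its upper 30 mm straight, 14 mm in diameter, its lower 24 mm tapering to a blunt 6 mm tip. 160 g. Starts upright in the stand, shoulder on the stand's top. Point: middle of the head, 20 mm above the shoulder, 74 mm above the tip; z up the pin.
- pin_b_head (a point): steel taper pin, one of two alike: round head 22 mm in diameter, 40 mm tall, flat on top and flat beneath (the shoulder); shank 54 mm long, its upper 30 mm straight, 14 mm in diameter, its lower 24 mm tapering to a blunt 6 mm tip. 160 g. Starts upright in the stand, shoulder on the stand's top. Point: middle of the head, 20 mm above the shoulder, 74 mm above the tip; z up the pin.
- stand: pin stand, a grey bench-like rack 56 x 200 mm, top 65 mm high, origin under its centre on the bench, z up, long side along its y. Four 16 mm holes along y at -67.5, -22.5, 22.5 and 67.5 mm hold the two taper pins and two penetrator holders in any order. Fixed; only its place varies.
- saddle: stage saddle: grey block 110 x 250 mm, 45 mm high, long side along its y, fixed to the bench, with a micrometer head on its +x side; origin under its centre. On it lies a loose spacer plate, 76 x 190 x 6 mm, with two 15 mm holes 140 mm apart like the vise's; it lies under the vise so that only an edge may show, and its holes are up to 7 mm off the saddle's, any way. Fixed; only its place varies.
- saddle_hole0 (a point): dowel hole in the saddle, at its -y end: 15 mm in diameter, 41 mm deep; the point is the centre of its mouth, on the saddle's top, z up. It is covered by the spacer and the vise.
- saddle_hole1 (a point): the like hole at the saddle's +y end, 140 mm from hole 0.
- vise_hole0 (a point): dowel hole at the vise's -y end, over saddle hole 0: 15 mm in diameter, through the 10 mm flange; the point is the centre of its mouth on the flange's top, 16 mm above the saddle's top, z up. It starts up to 4 mm off the saddle hole. A pin that is home has its shoulder on this flange and its top 40 mm above it. The 7 mm marks nearer the jaws are screw holes, not for pins.
- vise_hole1 (a point): the like hole at the vise's +y end, 140 mm away. The vise is aluminium, flange 76 x 190 mm, 0.5 to 0.9 kg, loose on the spacer, friction about 0.3 (oiled metal), so a pin pressed with 5 to 20 N shifts it. Its jaws stand in the middle, 62 mm wide along y, 30 mm higher than the flange; a screw head sticks out of them to -x.
- indenter_a: penetrator holder, not to be used: brass collar 22 mm in diameter, only 10 mm tall, with a thin 14 mm stub on top; hangs in the stand. Origin under the collar. Leave in place.
- indenter_b: a second penetrator holder like it, in the stand. Leave in place.
- ref_block: steel hardness reference block, a disc 60 mm in diameter, 14 mm thick, on the bench beyond the stage; origin under its centre. Leave in place.
- mount_a: black resin-mounted specimen, 30 mm in diameter, 19 mm tall, between stage and stand; origin under its centre. Leave in place.
- mount_b: the like specimen to the right of the stage. Leave in place.
- oil_bottle: small white bottle 38 mm in diameter, 95 mm tall, to the right of the stage; origin under its centre. Leave in place.
- hex_key: 6 mm hex key 110 mm long, lying beyond the stage; origin near the middle of the long leg. Leave in place.
Mind the look-alikes: they are no part of the job. What is shaped like the part that bears pin_a_head but brown or green is not meant.

How it is judged (in metres and radians):
On the way:
1. a first pin is fully home in one of the holes (((horizontal distance between pin_a_head and saddle_hole0 below 0.0035 m and z of pin_a_head in the frame of saddle_hole0 between 0.033 and 0.0385 m and angle between pin_a_head's own z axis and vertical below 0.07 rad) or (horizontal distance between pin_a_head and saddle_hole1 below 0.0035 m and z of pin_a_head in the frame of saddle_hole1 between 0.033 and 0.0385 m and angle between pin_a_head's own z axis and vertical below 0.07 rad) or (horizontal distance between pin_b_head and saddle_hole0 below 0.0035 m and z of pin_b_head in the frame of saddle_hole0 between 0.033 and 0.0385 m and angle between pin_b_head's own z axis and vertical below 0.07 rad) or (horizontal distance between pin_b_head and saddle_hole1 below 0.0035 m and z of pin_b_head in the frame of saddle_hole1 between 0.033 and 0.0385 m and angle between pin_b_head's own z axis and vertical below 0.07 rad))), for 0.2 s.
At the end, for the whole second after the job is handed in: One taper pin stands in each end of the stack, upright within 4 degrees, within 3.5 mm of the saddle hole's axis and its shoulder on the vise flange (within 2.5 mm); both vise holes are within 2.5 mm of the saddle holes, and the vise lies flat (((horizontal distance between pin_a_head and saddle_hole0 below 0.0035 m and z of pin_a_head in the frame of saddle_hole0 between 0.033 and 0.0385 m and angle between each of pin_a_head, pin_b_head's own z axis and vertical below 0.07 rad and horizontal distance between pin_b_head and saddle_hole1 below 0.0035 m and z of pin_b_head in the frame of saddle_hole1 between 0.033 and 0.0385 m) or (horizontal distance between pin_a_head and saddle_hole1 below 0.0035 m and z of pin_a_head in the frame of saddle_hole1 between 0.033 and 0.0385 m and angle between each of pin_a_head, pin_b_head's own z axis and vertical below 0.07 rad and horizontal distance between pin_b_head and saddle_hole0 below 0.0035 m and z of pin_b_head in the frame of saddle_hole0 between 0.033 and 0.0385 m)) and horizontal distance between vise_hole0 and saddle_hole0 below 0.0025 m and horizontal distance between vise_hole1 and saddle_hole1 below 0.0025 m and angle between vise_hole0's own z axis and vertical below 0.02 rad and z of vise_hole0 in the frame of saddle_hole0 below 0.0175 m and z of vise_hole1 in the frame of saddle_hole1 below 0.0175 m); the robot touches nothing.
It fails at once if a pin is forced against the spacer plate with over 40 N (contact force between any of pin_a, pin_b and spacer above 40 N).
It fails at once if a penetrator holder is moved by more than 15 mm (distance of any of indenter_a, indenter_b from where it was at the start of the episode above 0.015 m).
It fails at once if another thing on the bench is moved by more than 25 mm (distance of any of ref_block, mount_a, mount_b, oil_bottle, hex_key from where it was at the start of the episode above 0.025 m).
It also fails if it takes over 72 s, if anything falls off the work surface, if the arm or the gripper's body presses on something with over 40 N, if the wrist force passes 120 N, or if a joint passes its speed limit or range.

### The arm

A 6-joint arm with a two-finger parallel gripper is mounted at the origin on the work surface. World frame = base frame: x ahead of the robot, y to its left, z up, the work surface at z = 0. Lengths are in m, angles in degrees, forces in N, time in s.
With the tool pointing down it reaches from about 0.375 to 0.9 m from the base axis. Payload 3.1 kg.
Tool frame: the origin (TCP) lies where the fingers leave the gripper's body, on its centre line; the fingertips stand 70 mm ahead of it and the grasp point (between the pads) lies 51 mm ahead of it; z points along the fingers, y is the line along which they close (so a half turn about z gives the same grasp; the last joint's range is limited). The gripper opens to 87 mm and grips with 3 to 60 N. Pads are 19 mm wide; open, the fingers measure 117 mm over their backs; the gripper's body (75 mm by 190 mm) begins 51 mm behind the grasp point.
Start: joints at [66.721, 30.224, 82.088, -0, 67.689, -10.227], TCP at [0.141, 0.609, 0.292] pointing down, gripper open.
Joint ranges: [-176.69, 176.69], [-43.24, 126.21], [12.49, 139.97], [-82, 262], [0, 151.66], [-163.58, 163.58]. Speed limits (degrees/s): [159.86, 159.86, 180, 180, 180, 180].

### API

Orientations are given as a 3x3 rotation matrix whose columns are the frame's x, y, z axes.
In Python, from rig import readout, capture, calibration, bot, look_for gives the robot as it stands. The module is installed in compiled form; this text tells all that it offers.
- The arm moves only by the shell command python3 -m pendant 'ROWS'. ROWS is JSON, a list of rows, each a list of 7 numbers: the shift along the tool's x, y, z normalised to -1 to 1, where 1 is 200 mm, then the turn, a rotation vector about the tool's x, y, z normalised to -1 to 1, where 1 is 180 degrees, then the closure, from -1 (fully open) to 1 (shut). In form: [[dx, dy, dz, ax, ay, az, grip], ...]. A call has 1 to 8 rows; each row is the pose to reach, as a shift and turn from the pose commanded when the call began, along the tool's axes at that moment, turning the shorter way round; what a row does not reach only later rows make up. A row lasts 1/10 s, in which the tool goes at most 50 mm and 8.59 degrees, less where a joint would pass 70% of its speed; a pose out of reach is approached as far as the arm can. A call with a number of a shift or a turn outside -1 to 1 is refused whole. A call with a gripper value outside its range is refused whole. The fingers move at their own pace and stop on an object; the grip force is fixed at half the most. Time passes only in rows, so rows that repeat a pose let the fingers close. It gives the time, the measured TCP pose, the force, the opening and the grip force at its end, in the units of the state.
- readout.read_state(): the state, without advancing time (a new reading comes with each control period).
- capture(name): name is "side" or "top"; returns (picture, depth): 420x560x3 uint8, red, green, blue; 420x560 float32, m along the optical axis (not along the pixel's ray), 0 where there is no reading.
- calibration(name): a dict with "mtx" (3x3 intrinsics, pixels), "T" (4x4, takes a point from camera to world coordinates). Camera axes: x right, y down, z forward; pixel columns grow to the right and rows downward; lengths in m; the calibration is good to about 2 mm. A picture is of the moment at which its call begins. calibration takes no time and is no camera call.
- bot.hand_in(): hands the job in; it is judged then, once.
Trained networks look in the newest picture that a camera, given by its name, has taken for a name from the list of things; names that differ only in an ending like _2 or _b are one class to them, and where a whole thing is asked for, a point or a joint stands for the part that bears it (a point fixed in the world has none). Each returns a list of dicts, best first, with "conf" (0 to 1); they miss things now and then, are a little off and sometimes report something else, mostly with a low value. They report only what shows in the picture. A call takes as long as a camera call. They do not tell look-alikes from the thing itself.
- look_for(thing, camera): "extent" ([left, top, right, bottom] in pixels, round what is visible of it).
The state is a dict: "time_s": time; "joint_positions": joint angles; "qvel": joint speeds; "tau": joint torques, N m; "position": TCP position; "tcp_rot": TCP orientation; "force": force on the tool from outside, world axes, zero at the start; "moment": the same for the moment, N m; "opening": opening from 0.0 (shut) to 1.0 (fully open); "grasp_force": force on a finger pad.
Only numpy, scipy, OpenCV 4.12 (cv2) and the standard library are available. Lean on these libraries where they do the work, as an engineer would, in place of code of your own. Each camera call takes 0.05 s, during which the arm holds its last target. There are 200 camera calls.

## Working session

There is one attempt and no reset: what is moved stays moved. The work goes in short steps, Python scripts to look and compute and a shell command to move; the robot and the scene stay as the last step left them, time stands still between calls to the robot, and variables do not carry over. Pictures are saved under pics/ and viewed, at most 10 in all, crops included, and the job is handed in when it is done.

```bash
mkdir -p pics; python3 - <<'E'
from rig import readout,capture,calibration,look_for
import cv2,numpy as np
for c in("top","side"):
    p,d=capture(c); cv2.imwrite(f"pics/{c}0.png",p[:,:,::-1]); np.savez(f"{c}0.npz",p=p,d=d)
    k=calibration(c); print(c,k["mtx"].round(1).tolist(),k["T"].round(3).tolist())
    for t in("pin_a_head","stand","saddle","vise_hole0","indenter_a","oil_bottle"):
        for r in look_for(t,c)[:5]: print(t,round(r["conf"],2),np.round(r["extent"],1).tolist())
s=readout.read_state();print(s)
E
```

```text
top [[390.0, 0.0, 278.7], [0.0, 390.0, 207.9], [0.0, 0.0, 1.0]] [[-0.018, -0.997, 0.072, 0.499], [-1.0, 0.017, -0.015, -0.011], [0.014, -0.072, -0.997, 0.944], [0.0, 0.0, 0.0, 1.0]]
pin_a_head 0.64 [128.0, 179.5, 147.4, 190.6]
pin_a_head 0.49 [112.3, 271.8, 132.8, 285.1]
pin_a_head 0.44 [137.5, 266.7, 156.5, 277.3]
pin_a_head 0.23 [252.1, 193.4, 382.7, 279.8]
stand 0.61 [105.7, 210.1, 202.4, 250.1]
saddle 0.56 [254.3, 192.1, 378.5, 280.9]
vise_hole0 0.75 [272.7, 225.8, 365.2, 275.3]
vise_hole0 0.7 [254.1, 190.9, 381.5, 280.5]
indenter_a 0.62 [150.5, 227.7, 165.8, 235.7]
indenter_a 0.43 [114.8, 217.7, 125.5, 227.4]
indenter_a 0.38 [172.7, 231.7, 183.7, 238.3]
oil_bottle 0.9 [420.7, 199.0, 448.4, 217.2]
side [[402.0, 0.0, 280.5], [0.0, 402.0, 209.8], [0.0, 0.0, 1.0]] [[-0.754, -0.436, 0.492, 0.137], [-0.657, 0.517, -0.549, 0.425], [-0.015, -0.737, -0.676, 0.636], [0.0, 0.0, 0.0, 1.0]]
pin_a_head 0.81 [182.1, 369.4, 202.1, 404.4]
pin_a_head 0.77 [114.9, 277.9, 135.4, 313.8]
pin_a_head 0.61 [200.3, 335.2, 218.2, 370.2]
pin_a_head 0.54 [153.7, 299.5, 171.1, 337.1]
stand 0.81 [116.3, 269.7
[... 416 characters left out ...]
.76294497e-04,
        6.76901788e+01, -1.02254878e+01]), 'qvel': array([-0.03585866, -0.06501342,  0.05045047,  0.03845548, -0.01396127,
        0.15443419]), 'tau': array([-5.33022576e-04, -4.39876664e+01, -1.76951051e+01,  6.32926729e-02,
        5.02599939e-02,  1.15355056e-05]), 'position': array([0.14110567, 0.60884057, 0.29228227]), 'tcp_rot': array([[-9.74160903e-01,  2.25855118e-01,  2.00007372e-05],
       [ 2.25855118e-01,  9.74160903e-01,  3.11143644e-05],
       [-1.24565978e-05,  3.48276662e-05, -9.99999999e-01]]), 'force': array([-0.39141141,  1.02153758,  0.00963826]), 'moment': array([-0.00241113,  0.07368841, -0.04896705]), 'grasp_force': 0.0, 'opening': 0.9982112525164317}
```

View pics/top0.png

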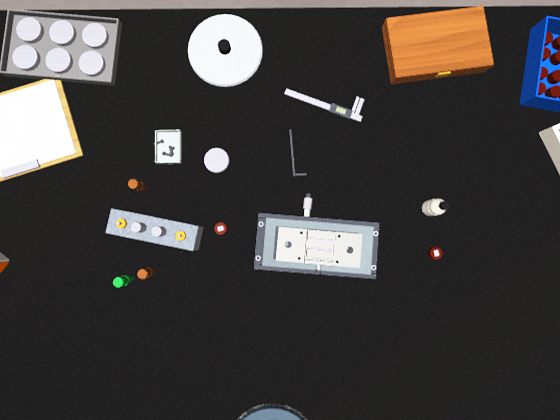

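View pics/side0.png

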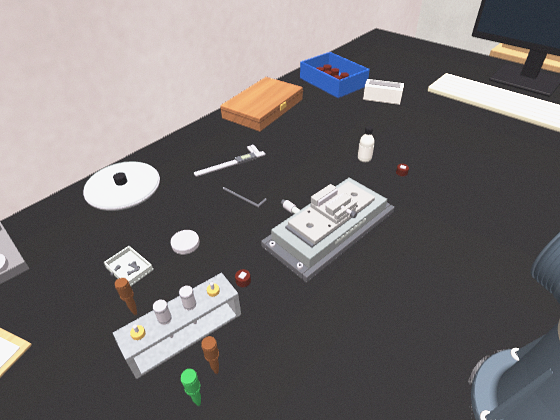

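```bash
cat > h.py <<'E'
import numpy as np,cv2
from rig import calibration
def px2w(c,u,v,z):
    k=calibration(c);T=k["T"];r=T[:3,:3]@np.linalg.inv(k["mtx"])@np.array([u,v,1.]);o=T[:3,3]
    return o+r*(z-o[2])/r[2]
def cloud(c,d):
    k=calibration(c);v,u=np.mgrid[:d.shape[0],:d.shape[1]]
    P=np.stack([u,v,np.ones_like(u)],-1)@np.linalg.inv(k["mtx"]).T*d[...,None]
    return P@k["T"][:3,:3].T+k["T"][:3,3]
E
python3 - <<'E'
from h import *
f=np.load("top0.npz");p,d=f["p"],f["d"];W=cloud("top",d)
a=cv2.resize(p[195:290,245:390],None,fx=5.5,fy=5.5,interpolation=cv2.INTER_CUBIC)
cv2.imwrite("pics/vise.png",a[:,:,::-1])
b=cv2.resize(p[200:260,95:210],None,fx=5,fy=5,interpolation=cv2.INTER_CUBIC)
s=np.load("side0.npz")["p"][170:285,255:400]
s=cv2.resize(s,None,fx=5,fy=5,interpolation=cv2.INTER_CUBIC)
cv2.imwrite("pics/side_v.png",s[:,:,::-1])
def rect(n,m):
    q=W[m][:,:2].astype(np.float32)*1000;r=cv2.minAreaRect(q);print(n,m.sum(),np.round(r[0],1),np.round(r[1],1),round(r[2],2),"z",np.median(W[m][:,2]).round(4))
w=np.zeros(d.shape,bool);w[205:260,100:210]=1
for lo,hi in((.055,.075),(.095,.12)):
    m=w&(W[...,2]>lo)&(W[...,2]<hi)
    n,l=cv2.connectedComponents(m.astype(np.uint8))
    for i in range(1,n):
        if (l==i).sum()>25: rect(f"stand{lo}",l==i)
w[:]=0;w[185:290,240:395]=1
for lo,hi in((.038,.048),(.047,.056),(.056,.068),(.08,.1)):
    m=cv2.morphologyEx((w&(W[...,2]>lo)&(W[...,2]<hi)).astype(np.uint8),cv2.MORPH_OPEN,np.ones((3,3)))>0
    if m.sum()>5: rect(f"v{lo}",m)
g=p.mean(2)
for u,v in((289,244),(350,250)):
    y,x=np.mgrid[v-6:v+7,u-6:u+7];t=np.clip(150-g[v-6:v+7,u-6:u+7],0,None);t[(x-u)**2+(y-v)**2>30]=0
    c=(t*x).sum()/t.sum(),(t*y).sum()/t.sum();print("hole",np.round(c,2),px2w("top",*c,.061).round(4), W[v,u].round(4))
E
```

```text
stand0.055 1971 [519.9 261.5] [201.3  56.2] 77.41 z 0.0645
stand0.095 90 [524.5 282.1] [19.8 19.3] 89.24 z 0.1042
stand0.095 90 [515.2 239.2] [21.  19.4] 88.98 z 0.1041
v0.038 2107 [ 476.2 -113.4] [250.1 110.5] 84.31 z 0.0441
v0.047 113 [481.5 -99.9] [178.3  68.3] 89.03 z 0.0501
v0.056 1788 [ 473.5 -113.6] [190.5  76. ] 83.88 z 0.0602
v0.08 702 [ 463.2 -112.4] [62.1 94.5] 84.07 z 0.0893
hole [288.96 244.39] [ 0.4794 -0.0467  0.061 ] [ 0.48   -0.0472  0.0496]
hole [349.61 249.78] [ 0.4648 -0.1834  0.061 ] [ 0.4637 -0.1868  0.0482]
```

View pics/vise.png

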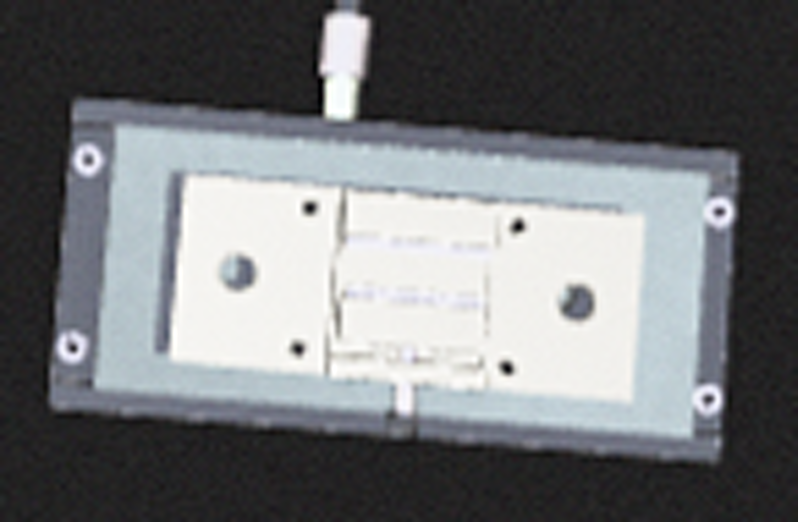

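View pics/side_v.png

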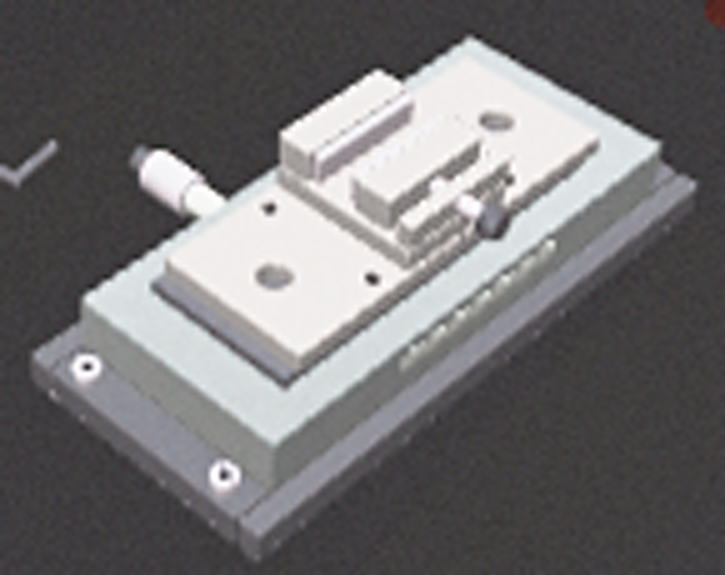

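The top view shows the pins standing in the stand's two middle holes at about (138,228) and (158,231). The vise holes are near (289,244) and (350,250), and a strip of spacer shows at the vise's +y end. Next I'll write a helper for the move numbers.

```bash
cat > go.py <<'E'
import sys,numpy as np
from rig import readout
from scipy.spatial.transform import Rotation as R
# usage: go.py x y z yaw(deg of tool y axis)  (metres)
x,y,z,a=map(float,sys.argv[1:5]);a=np.radians(a)
s=readout.read_state();M=s["tcp_rot"];p=s["position"]
Y=np.array([np.cos(a),np.sin(a),0]);Z=np.array([0,0,-1.]);T=np.stack([np.cross(Y,Z),Y,Z],1)
rv=R.from_matrix(M.T@T).as_rotvec()/np.pi
print("t",s["time_s"],"p",p.round(4),"F",s["force"].round(1),"op",round(s["opening"],3),"g",round(s["grasp_force"],1),"j6",s["joint_positions"].round(0)[[0,5]])
print("shift",(M.T@(np.array([x,y,z])-p)/.2).round(4),"turn",rv.round(4))
E
python3 go.py .515 .239 .22 -12.6
python3 -m pendant '[[-1,-0.6,0.2,0,0,0.24,-1],[-1,-0.6,0.2,0,0,0.24,-1],[-1,-0.6,0.2,0,0,0.24,-1],[-1,-0.6,0.2,0,0,0.24,-1],[-1,-0.6,0.2,0,0,0.24,-1],[-1,-0.6,0.2,0,0,0.24,-1]]'
python3 go.py .515 .239 .22 -12.6
```

```text
t 0.7 p [0.1411 0.6088 0.2923] F [-0.4  1.   0. ] op 0.998 g 0.0 j6 [ 67. -10.]
shift [-2.2388 -1.3792  0.3614] turn [ 0.     -0.      0.4975]
time_s: 1.3
position: [0.3118, 0.4438, 0.2516]
tcp_rot: [[-0.549, 0.836, -0.0], [0.836, 0.549, -0.002], [-0.002, -0.001, -1.0]]
force: [-0.7, 0.9, 0.2]
opening: 1.002
grasp_force: 0.0
t 1.3 p [0.3118 0.4438 0.2516] F [-0.7  0.9  0.2] op 1.002 g 0.0 j6 [43. 10.]
shift [-1.4137  0.2867  0.1598] turn [-2.000e-04  6.000e-04  2.551e-01]
```

```bash

python3 -m pendant '[[-1,0.2,0.15,0,0,0.255,-1],[-1,0.2,0.15,0,0,0.255,-1],[-1,0.2,0.15,0,0,0.255,-1],[-1,0.2,0.15,0,0,0.255,-1],[-1,0.2,0.15,0,0,0.255,-1],[-1,0.2,0.15,0,0,0.255,-1],[-1,0.2,0.15,0,0,0.255,-1]]'
python3 go.py .515 .239 .22 -12.6
```

```text
time_s: 2.0
position: [0.4535, 0.3028, 0.2223]
tcp_rot: [[0.21, 0.978, 0.0], [0.978, -0.21, 0.0], [0.0, -0.0, -1.0]]
force: [-0.3, 0.1, -0.4]
opening: 0.999
grasp_force: 0.0
t 2.0 p [0.4535 0.3028 0.2223] F [-0.3  0.1 -0.4] op 0.999 g 0.0 j6 [22. 34.]
shift [-0.2474  0.3676  0.0114] turn [-0.     -0.0001  0.0026]
```

```bash

python3 -m pendant '[[-0.247,0.368,0,0,0,0,-1],[-0.247,0.368,0,0,0,0,-1],[-0.247,0.368,0,0,0,0,-0.5],[-0.247,0.368,0.2,0,0,0,-0.5],[-0.247,0.368,0.405,0,0,0,-0.5],[-0.247,0.368,0.405,0,0,0,-0.5]]'
python3 -m pendant '[[0,0,0,0,0,0,0.2],[0,0,0,0,0,0,1],[0,0,0,0,0,0,1],[0,0,0,0,0,0,1],[0,0,0,0,0,0,1],[0,0,0,0,0,0,1]]'
python3 go.py .515 .239 .24 -12.6
```

```text
time_s: 2.6
position: [0.5105, 0.239, 0.1367]
tcp_rot: [[0.208, 0.978, -0.012], [0.978, -0.208, -0.003], [-0.005, -0.011, -1.0]]
force: [-1.8, 0.3, -0.2]
opening: 0.776
grasp_force: 0.0
time_s: 3.2
position: [0.515, 0.239, 0.1419]
tcp_rot: [[0.211, 0.978, 0.001], [0.978, -0.211, 0.0], [0.001, 0.001, -1.0]]
force: [-0.0, 0.1, 0.4]
opening: 0.29
grasp_force: 0.0
t 3.2 p [0.515  0.239  0.1419] F [-0.   0.1  0.4] op 0.29 g 0.0 j6 [14. 26.]
shift [ 0.0005  0.0005 -0.4903] turn [ 0.0003 -0.0002  0.0025]
```

```bash

python3 -m pendant '[[0,0,0,0,0,0,1],[0,0,0,0,0,0,1],[0,0,0,0,0,0,1],[0,0,0,0,0,0,1]]'
python3 -m pendant '[[0,0,-0.1,0,0,0,1],[0,0,-0.3,0,0,0,1],[0,0,-0.55,0,0,0,1],[0,0,-0.55,0,0,0,1],[0,0,-0.55,0,0,0,1]]'
python3 go.py .483 -.044 .25 -5.7
```

```text
time_s: 3.6
position: [0.5148, 0.2389, 0.1416]
tcp_rot: [[0.211, 0.978, 0.0], [0.978, -0.211, 0.0], [0.0, 0.0, -1.0]]
force: [-1.5, -0.2, 5.7]
opening: 0.228
grasp_force: 30.0
time_s: 4.1
position: [0.5149, 0.239, 0.2518]
tcp_rot: [[0.21, 0.978, 0.002], [0.978, -0.21, 0.0], [0.001, 0.002, -1.0]]
force: [0.3, -0.7, -3.2]
opening: 0.225
grasp_force: 30.0
t 4.1 p [0.5149 0.239  0.2518] F [ 0.3 -0.7 -3.2] op 0.225 g 30.0 j6 [14. 26.]
shift [-1.4167  0.1417  0.0083] turn [ 0.0006 -0.0002 -0.0358]
```

```bash

python3 -m pendant '[[-0.25,0.02,0,0,0,-0.01,1],[-0.5,0.04,0,0,0,-0.02,1],[-0.75,0.07,0,0,0,-0.03,1],[-1,0.1,0,0,0,-0.036,1],[-1,0.1,0,0,0,-0.036,1],[-1,0.1,0,0,0,-0.036,1]]'
python3 - <<'E'
from h import *
from rig import capture
# side view check of vise hole centres
f=np.load("side0.npz");p=f["p"].mean(2)
for u,v in((255+274/5,170+276/5),(255+496/5,170+121/5)):
    print("side hole",px2w("side",u,v,.061).round(4))
f=np.load("top0.npz");d=f["d"];W=cloud("top",d)
# vise edges: hole blob by threshold of colour incl. light crescent
p=f["p"].astype(int)
for u,v in((289,244),(350,250)): print(p[v-5:v+6,u-6:u+7].sum(2)//3)
E
python3 go.py .4805 -.0446 .215 -5.9
```

```text
time_s: 4.7
position: [0.491, 0.0381, 0.2494]
tcp_rot: [[0.103, 0.995, -0.005], [0.995, -0.103, 0.001], [0.001, -0.005, -1.0]]
force: [1.1, -0.1, -1.3]
opening: 0.234
grasp_force: 30.0
side hole [ 0.4788 -0.0448  0.061 ]
side hole [ 0.4639 -0.1841  0.061 ]
[[243 243 243 243 243 244 244 242 242 242 241 242 243]
 [243 243 243 237 237 235 242 245 243 241 242 243 241]
 [242 244 238 214 215 179 198 229 243 243 242 242 241]
 [244 240 216 193 194 134 114 148 235 243 243 242 241]
 [244 232 202 193 198 147 117 116 200 242 243 243 241]
 [243 227 197 198 201 135 116 114 181 240 244 242 241]
 [244 228 188 176 176 124 117 106 187 242 243 242 242]
 [244 239 209 142 129 120 118 125 216 242 242 241 242]
 [243 244 239 197 163 146 183 222 241 243 241 242 240]
 [243 242 245 241 235 231 239 244 244 243 242 241 243]
 [243 244 244 243 244 244 244 244 243 242 241 242 242]]
[[239 239 239 241 242 243 243 242 241 239 239 238 239]
 [240 240 240 236 210 213 204 218 239 241 239 239 238]
 [240 239 238 221 147 119 112 144 205 239 241 238 239]
 [240 241 227 214 146  87 106 105 142 232 239 237 238]
 [238 243 208 183 124  92 114 115 118 223 241 239 239]
 [240 243 202 128  84 107 119 115 101 221 239 239 238]
 [239 243 217 107  91 118 117 109 127 226 239 240 239]
 [239 242 237 181 128 106 105 117 188 236 240 240 238]
 [239 240 243 236 214 198 186 215 235 242 240 238 237]
 [239 240 240 241 238 241 235 242 241 240 239 239 239]
 [240 240 240 239 240 239 239 240 239 239 238 239 239]]
t 4.7 p [0.491  0.0381 0.2494] F [ 1.1 -0.1 -1.3] op 0.234 g 30.0 j6 [-9. -3.]
shift [-0.417  -0.0091  0.1717] turn [-0.0015 -0.0002  0.    ]
```

```bash

python3 - <<'E'
from h import *
f=np.load("top0.npz");d=f["d"];W=cloud("top",d)*1000
for u,v in((288,244),(349,250)): print(W[v-5:v+6,u-6:u+7,2].round(0).astype(int)); print(W[v-5:v+6,u-6:u+7][5,:,1].round(0),W[v-5:v+6,u-6:u+7][:,6,0].round(0))
s=np.load("side0.npz")["d"];S=cloud("side",s)*1000
for u,v in((310,225),(354,194)): print(S[v-5:v+6,u-6:u+7,2].round(0).astype(int))
E
python3 -m pendant '[[-0.25,-0.01,0,0,0,0,1],[-0.418,-0.01,0,0,0,0,1],[-0.418,-0.01,0.1,0,0,0,1],[-0.418,-0.01,0.15,0,0,0,1],[-0.418,-0.01,0.15,0,0,0,1],[-0.418,-0.01,0.15,0,0,0,1]]'
python3 go.py .4799 -.0445 .199 -5.9
```

```text
[[ 60  60  60  60  59  60  57  62  62  61  60  61  55]
 [ 60  61  59  59  61  59  57  59  61  60  60  60  59]
 [ 63  60  60  58   2   2  49  49  61  61  62  61  58]
 [ 59  57  62   4   0   3  48  49  48  62  61  60  62]
 [ 61  57  59   4   2   3  53  51  51  57  60  61  61]
 [ 60  61  62   4   3   2  51  50  49  58  62  59  62]
 [944  60  61  43   3  50  51  53  51  57  59  59  61]
 [ 60  62  62  61  52  51  51  53  61  62  61  59  61]
 [ 61  60  60  61  59  57  59  62  58  63  64  60  59]
 [ 60  61  59  61  62  59  60  61  61  61  63  58 944]
 [ 60  62  58  61  59  59  59  60  60  58  61  59  61]]
[-31. -33. -35. -39. -42. -44. -45. -47. -50. -51. -54. -56. -58.] [491. 489. 487. 485. 482. 480. 478. 476. 473. 471. 469.]
[[61 61 62 63 60 62 60 58 57 61 62 58 60]
 [62 60 60 59 61 57 48 53 63 61 61 61 58]
 [61 63 55 63  2  4 53 52 51 58 60 59 61]
 [63 61 59 60  3  9 50 49 47 57 59 61 60]
 [59 61 58  2  3 11 51 52 50 54 61 61 60]
 [61 59 59 58 11 51 52 48 51 56 63 63 59]
 [59 60 61 59 52 50 50 50 52 59 58 59 57]
 [61 58 58 60 59 50 47 49 58 59 58 61 62]
 [61 61 61 61 62 60 61 62 61 62 61
[... 932 characters left out ...]
63 61 61 64 62 62 62 60 63 61]
 [62 63 61 61 60 60 61 60 62 61 62 63 62]
 [62 63 63 57 54 55 57 59 57 60 63 64 61]
 [63 60 62 56 55 53 52 54 56 59 63 60 62]
 [92 62 62 61 52 52 53 52 55 64 62 64 60]
 [93 90 93 62 62 62 62 63 63 61 62 65 62]
 [93 92 91 63 61 62 59 63 60 62 62 61 60]
 [91 93 89 63 61 61 61 61 60 62 65 64 62]
 [91 88 85 60 63 62 62 62 61 63 63 62 63]]
time_s: 5.3
position: [0.4817, -0.0423, 0.2207]
tcp_rot: [[0.097, 0.995, -0.002], [0.995, -0.097, 0.001], [0.001, -0.002, -1.0]]
force: [0.7, 0.2, -1.3]
opening: 0.229
grasp_force: 30.0
t 5.3 p [ 0.4817 -0.0423  0.2207] F [ 0.7  0.2 -1.3] op 0.229 g 30.0 j6 [-18. -13.]
shift [-0.0119 -0.0079  0.1086] turn [-0.0006 -0.0002  0.002 ]
```

```bash

python3 -m pendant '[[0.006,0,0.05,0,0,0.002,1],[0.006,0,0.1,0,0,0.002,1],[0.006,0,0.14,0,0,0.002,1],[0.006,0,0.16,0,0,0.002,1],[0.006,0,0.185,0,0,0.002,1],[0.006,0,0.185,0,0,0.002,1],[0.006,0,0.185,0,0,0.002,1]]'
python3 go.py .4818 -.0412 .1800 -5.7
```

```text
time_s: 6.0
position: [0.4821, -0.0427, 0.1842]
tcp_rot: [[0.105, 0.994, -0.0], [0.994, -0.105, 0.0], [0.0, -0.0, -1.0]]
force: [-0.4, -0.0, -0.5]
opening: 0.229
grasp_force: 30.0
t 6.0 p [ 0.4821 -0.0427  0.1842] F [-0.4 -0.  -0.5] op 0.229 g 30.0 j6 [-18. -12.]
shift [ 0.0073 -0.0024  0.0211] turn [-0.     -0.     -0.0019]
```

```bash

python3 -m pendant '[[0.007,-0.001,0,0,0,0,1],[0.007,-0.001,0.01,0,0,0,1],[0.007,-0.001,0.02,0,0,0,1],[0.007,-0.001,0.025,0,0,0,1],[0.007,-0.001,0.025,0,0,0,1]]'
python3 go.py .4818 -.0412 .1750 -5.7
```

```text
time_s: 6.5
position: [0.4819, -0.0413, 0.1791]
tcp_rot: [[0.105, 0.994, -0.0], [0.994, -0.105, -0.0], [-0.0, -0.0, -1.0]]
force: [-0.4, -1.7, -2.0]
opening: 0.229
grasp_force: 30.0
t 6.5 p [ 0.4819 -0.0413  0.1791] F [-0.4 -1.7 -2. ] op 0.229 g 30.0 j6 [-18. -12.]
shift [ 0.0005 -0.0004  0.0204] turn [-0.0002  0.     -0.0018]
```

```bash

python3 -m pendant '[[0,0,0.01,0,0,0,1],[0,0,0.02,0,0,0,1],[0,0,0.02,0,0,0,1]]'
python3 -m pendant '[[-0.002,0,0.01,0,0,0,1],[-0.004,0,0.02,0,0,0,1],[-0.004,0,0.02,0,0,0,1]]'
python3 go.py .4831 -.0437 .1376 -5.7
```

```text
time_s: 6.8
position: [0.482, -0.0412, 0.175]
tcp_rot: [[0.105, 0.994, -0.0], [0.994, -0.105, 0.0], [0.0, -0.0, -1.0]]
force: [-1.0, -0.8, -1.2]
opening: 0.229
grasp_force: 30.0
time_s: 7.1
position: [0.482, -0.0418, 0.171]
tcp_rot: [[0.106, 0.994, 0.0], [0.994, -0.106, 0.001], [0.001, 0.0, -1.0]]
force: [0.1, 1.5, -1.6]
opening: 0.229
grasp_force: 30.0
t 7.1 p [ 0.482  -0.0418  0.171 ] F [ 0.1  1.5 -1.6] op 0.229 g 30.0 j6 [-18. -12.]
shift [-0.0091  0.0063  0.1671] turn [ 0.0001 -0.0002 -0.002 ]
```

```bash

python3 -m pendant '[[-0.002,0.002,0.01,0,0,0,1],[-0.004,0.003,0.02,0,0,0,1],[-0.005,0.003,0.025,0,0,0,1]]'
python3 -m pendant '[[-0.002,0.001,0.01,0,0,0,1],[-0.003,0.001,0.02,0,0,0,1],[-0.003,0.001,0.025,0,0,0,1]]'
python3 go.py .4831 -.0437 .1376 -5.7
```

```text
time_s: 7.4
position: [0.4824, -0.0426, 0.1663]
tcp_rot: [[0.106, 0.994, 0.0], [0.994, -0.106, 0.001], [0.001, -0.0, -1.0]]
force: [-0.2, 2.3, 4.4]
opening: 0.231
grasp_force: 30.0
time_s: 7.7
position: [0.4827, -0.0436, 0.1612]
tcp_rot: [[0.105, 0.994, 0.0], [0.994, -0.105, 0.0], [0.0, 0.0, -1.0]]
force: [-0.1, 3.9, 4.5]
opening: 0.236
grasp_force: 30.0
t 7.7 p [ 0.4827 -0.0436  0.1612] F [-0.1  3.9  4.5] op 0.236 g 30.0 j6 [-18. -12.]
shift [-0.0002  0.0019  0.1179] turn [ 0.0001 -0.     -0.0019]
```

```bash

python3 -m pendant '[[0,0.001,0.01,0,0,0,1],[0,0.001,0.02,0,0,0,1],[0,0.001,0.025,0,0,0,1]]'
python3 -m pendant '[[0,0,0.01,0,0,0,1],[0,0,0.02,0,0,0,1],[0,0,0.025,0,0,0,1]]'
python3 go.py .4831 -.0437 .1376 -5.7
```

```text
time_s: 8.0
position: [0.4828, -0.0439, 0.1559]
tcp_rot: [[0.105, 0.994, -0.0], [0.994, -0.105, -0.0], [-0.0, 0.0, -1.0]]
force: [0.1, 1.5, 1.9]
opening: 0.232
grasp_force: 30.0
time_s: 8.3
position: [0.4827, -0.044, 0.151]
tcp_rot: [[0.105, 0.994, -0.0], [0.994, -0.105, -0.0], [-0.001, -0.0, -1.0]]
force: [-0.9, 0.3, 3.3]
opening: 0.228
grasp_force: 30.0
t 8.3 p [ 0.4827 -0.044   0.151 ] F [-0.9  0.3  3.3] op 0.228 g 30.0 j6 [-18. -12.]
shift [0.0018 0.0019 0.067 ] turn [-0.0001  0.0002 -0.0017]
```

```bash

python3 -m pendant '[[0,0,0.01,0,0,0,1],[0,0,0.02,0,0,0,1],[0,0,0.03,0,0,0,1],[0,0,0.03,0,0,0,1]]'
python3 -m pendant '[[0,0,0.01,0,0,0,1],[0,0,0.02,0,0,0,1],[0,0,0.025,0,0,0,1],[0,0,0.025,0,0,0,1]]'
python3 go.py .4831 -.0437 .1376 -5.7
```

```text
time_s: 8.7
position: [0.4826, -0.0439, 0.1448]
tcp_rot: [[0.105, 0.994, -0.0], [0.994, -0.105, -0.0], [-0.0, -0.0, -1.0]]
force: [-0.9, -0.9, -0.6]
opening: 0.226
grasp_force: 30.0
time_s: 9.1
position: [0.4827, -0.0438, 0.14]
tcp_rot: [[0.105, 0.994, -0.0], [0.994, -0.105, -0.0], [-0.0, -0.0, -1.0]]
force: [-1.4, -1.9, 0.1]
opening: 0.233
grasp_force: 30.0
t 9.1 p [ 0.4827 -0.0438  0.14  ] F [-1.4 -1.9  0.1] op 0.233 g 30.0 j6 [-18. -12.]
shift [0.0005 0.002  0.0121] turn [-0.0001  0.     -0.0018]
```

```bash

python3 -m pendant '[[0,0,0.006,0,0,0,1],[0,0,0.012,0,0,0,1],[0,0,0.012,0,0,0,1]]'
python3 go.py .4831 -.0437 .1376 -5.7
```

```text
time_s: 9.4
position: [0.4827, -0.0437, 0.1377]
tcp_rot: [[0.105, 0.994, -0.0], [0.994, -0.105, -0.0], [-0.0, -0.0, -1.0]]
force: [-1.4, -1.8, 1.3]
opening: 0.229
grasp_force: 30.0
t 9.4 p [ 0.4827 -0.0437  0.1377] F [-1.4 -1.8  1.3] op 0.229 g 30.0 j6 [-18. -12.]
shift [0.0003 0.0021 0.0004] turn [-0.0001  0.     -0.0018]
```

```bash

python3 -m pendant '[[0,0,0.004,0,0,0,1],[0,0,0.006,0,0,0,1],[0,0,0.006,0,0,0,1]]'
python3 -m pendant '[[0,0,0,0,0,0,-0.3],[0,0,0,0,0,0,-0.3],[0,0,0,0,0,0,-0.3],[0,0,0,0,0,0,-0.3],[0,0,-0.2,0,0,0,-0.3],[0,0,-0.45,0,0,0,-0.3],[0,0,-0.6,0,0,0,-0.3],[0,0,-0.6,0,0,0,-0.3]]'
python3 go.py .5245 .2825 .255 -12.6
```

```text
time_s: 9.7
position: [0.4827, -0.0437, 0.1375]
tcp_rot: [[0.105, 0.994, 0.0], [0.994, -0.105, -0.0], [-0.0, 0.0, -1.0]]
force: [-3.9, -0.6, 11.1]
opening: 0.229
grasp_force: 30.0
time_s: 10.5
position: [0.4852, -0.0443, 0.2606]
tcp_rot: [[0.105, 0.994, 0.01], [0.994, -0.105, -0.003], [-0.002, 0.01, -1.0]]
force: [0.8, -0.2, -0.2]
opening: 0.65
grasp_force: 0.0
t 10.5 p [ 0.4852 -0.0443  0.2606] F [ 0.8 -0.2 -0.2] op 0.65 g 0.0 j6 [-18. -12.]
shift [1.6456 0.0235 0.025 ] turn [0.0032 0.0004 0.0365]
```

```bash

python3 -m pendant '[[0.25,0,0,0,0,0.01,-0.3],[0.5,0.01,0,0,0,0.02,-0.3],[0.75,0.01,0,0,0,0.03,-0.3],[1,0.02,0,0,0,0.036,-0.3],[1,0.02,0,0,0,0.036,-0.3],[1,0.02,0,0,0,0.036,-0.3]]'
python3 go.py .5245 .2825 .255 -12.6
python3 - <<'E'
from h import *
from rig import capture
p,d=capture("top");np.savez("top1.npz",p=p,d=d);W=cloud("top",d)*1000
u,v=349,250
print(W[v-5:v+6,u-6:u+7,2].round(0).astype(int))
print(W[v-5:v+6,u-6:u+7][5,:,1].round(0),W[v-5:v+6,u-6:u+7][:,6,0].round(0))
w=np.zeros(d.shape,bool);w[185:290,240:395]=1
m=w&(W[...,2]>98)&(W[...,2]<106); print("pin top",m.sum(),W[m].mean(0))
m=cv2.morphologyEx((w&(W[...,2]>56)&(W[...,2]<68)).astype(np.uint8),cv2.MORPH_OPEN,np.ones((3,3)))>0
print(cv2.minAreaRect(W[m][:,:2].astype(np.float32)))
b=np.hstack([cv2.resize(x,None,fx=5,fy=5,interpolation=cv2.INTER_CUBIC) for x in (p[195:290,250:390],)])
cv2.imwrite("pics/vise1.png",b[:,:,::-1])
E
```

```text
time_s: 11.1
position: [0.5069, 0.1558, 0.2553]
tcp_rot: [[0.213, 0.977, -0.002], [0.977, -0.213, -0.001], [-0.001, -0.002, -1.0]]
force: [-0.3, -0.2, 0.1]
opening: 0.65
grasp_force: 0.0
t 11.1 p [0.5069 0.1558 0.2553] F [-0.3 -0.2  0.1] op 0.65 g 0.0 j6 [ 5. 17.]
shift [ 0.6374 -0.0492  0.001 ] turn [-0.0007  0.0004  0.0016]
[[61 58 59 62 60 58 61 62 60 60 61 59 62]
 [62 61 58 60 60 59 58 58 60 58 59 64 61]
 [60 59 59 58  7  8 18 31 52 62 59 60 61]
 [60 60 58 61  4  4 17 30 48 58 61 58 63]
 [61 59 61  3  7 14 27 35 50 54 59 62 57]
 [59 57 60  3  9 22 33 45 50 58 62 60 60]
 [59 58 58 60 43 43 46 51 49 60 60 59 59]
 [61 60 63 59 59 47 52 51 58 59 61 61 60]
 [63 62 60 59 59 61 61 63 61 60 60 61 58]
 [60 61 60 60 61 60 62 58 61 61 62 63 60]
 [59 62 59 58 58 59 61 62 60 62 59 59 60]]
[-169. -171. -173. -186. -187. -187. -187. -187. -189. -189. -191. -193.
 -196.] [476. 473. 470. 467. 465. 463. 461. 459. 458. 455. 453.]
pin top 72 [483.43792162 -43.22119825 100.28211591]
((474.5093994140625, -113.4486312866211), (190.36436462402344, 75.79730224609375), 82.82860565185547)
```

View pics/vise1.png

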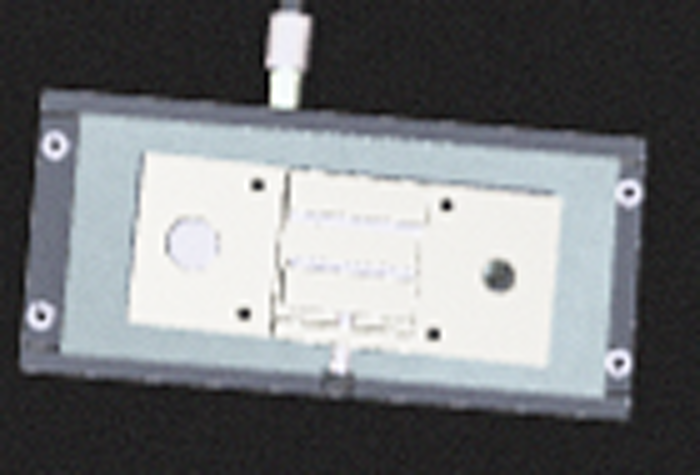

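The first pin is home: its top is at z 0.100, and it sits at about (192,242) in the crop. The second vise hole, at about (498,275), shows the open overlap toward +x. Next is the second pin.

```bash

python3 -m pendant '[[0.25,-0.02,0,0,0,0.002,-0.3],[0.5,-0.05,0,0,0,0.002,-0.3],[0.637,-0.05,0,0,0,0.002,-0.3],[0.637,-0.05,0,0,0,0.002,-0.3],[0.637,-0.05,0.2,0,0,0.002,-0.3],[0.637,-0.05,0.4,0,0,0.002,-0.3],[0.637,-0.05,0.57,0,0,0.002,-0.3],[0.637,-0.05,0.57,0,0,0.002,-0.3]]'
python3 go.py .5245 .2825 .1415 -12.6
python3 -m pendant '[[0,0,0,0,0,0,1],[0,0,0,0,0,0,1],[0,0,0,0,0,0,1],[0,0,0,0,0,0,1],[0,0,0,0,0,0,1],[0,0,0,0,0,0,1],[0,0,0,0,0,0,1]]'
python3 go.py .5245 .2825 .1415 -12.6
```

```text
time_s: 11.95
position: [0.5226, 0.2777, 0.1379]
tcp_rot: [[0.226, 0.974, -0.012], [0.974, -0.226, -0.004], [-0.007, -0.01, -1.0]]
force: [-1.1, -0.9, 0.0]
opening: 0.645
grasp_force: 0.0
t 11.95 p [0.5226 0.2777 0.1379] F [-1.1 -0.9  0. ] op 0.645 g 0.0 j6 [17. 30.]
shift [ 0.0257  0.0037 -0.0183] turn [-0.0033  0.0021 -0.0024]
time_s: 12.65
position: [0.5252, 0.2816, 0.1434]
tcp_rot: [[0.223, 0.975, -0.0], [0.975, -0.223, 0.0], [0.0, -0.0, -1.0]]
force: [-1.7, 0.8, 6.2]
opening: 0.226
grasp_force: 29.9
t 12.65 p [0.5252 0.2816 0.1434] F [-1.7  0.8  6.2] op 0.226 g 29.9 j6 [17. 30.]
shift [ 0.0036 -0.0046  0.0095] turn [-0.0001 -0.0001 -0.0014]
```

```bash

python3 -m pendant '[[0,0,-0.15,0,0,0,1],[0,0,-0.4,0,0,0,1],[0,0,-0.55,0,0,0,1],[-0.25,0.02,-0.55,0,0,-0.01,1],[-0.5,0.05,-0.55,0,0,-0.02,1],[-0.75,0.07,-0.55,0,0,-0.03,1],[-1,0.1,-0.55,0,0,-0.042,1],[-1,0.1,-0.55,0,0,-0.042,1]]'
python3 -m pendant '[[-0.25,0,0,0,0,0,1],[-0.5,0,0,0,0,0,1],[-0.75,0,0,0,0,0,1],[-1,0,0,0,0,0,1],[-1,0,0,0,0,0,1],[-1,0,0,0,0,0,1]]'
python3 go.py .4678 -.1832 .196 -5.7
```

```text
time_s: 13.45
position: [0.5, 0.0768, 0.2524]
tcp_rot: [[0.098, 0.995, -0.001], [0.995, -0.098, -0.002], [-0.002, -0.001, -1.0]]
force: [0.7, 1.3, -0.7]
opening: 0.235
grasp_force: 29.9
time_s: 14.05
position: [0.4821, -0.118, 0.2524]
tcp_rot: [[0.096, 0.995, -0.0], [0.995, -0.096, 0.001], [0.001, -0.0, -1.0]]
force: [0.8, -0.3, -0.7]
opening: 0.233
grasp_force: 29.9
t 14.05 p [ 0.4821 -0.118   0.2524] F [ 0.8 -0.3 -0.7] op 0.233 g 29.9 j6 [-27. -21.]
shift [-0.3317 -0.0398  0.2815] turn [-0.0001 -0.0002  0.0012]
```

```bash

python3 -m pendant '[[-0.2,-0.02,0,0,0,0.001,1],[-0.332,-0.04,0,0,0,0.001,1],[-0.332,-0.04,0,0,0,0.001,1],[-0.332,-0.04,0.1,0,0,0.001,1],[-0.332,-0.04,0.2,0,0,0.001,1],[-0.332,-0.04,0.27,0,0,0.001,1],[-0.332,-0.04,0.28,0,0,0.001,1],[-0.332,-0.04,0.28,0,0,0.001,1]]'
python3 go.py .4678 -.1832 .1852 -5.7
```

```text
time_s: 14.85
position: [0.4681, -0.1808, 0.1964]
tcp_rot: [[0.094, 0.996, -0.001], [0.996, -0.094, 0.001], [0.001, -0.001, -1.0]]
force: [-0.2, 0.2, -1.3]
opening: 0.229
grasp_force: 29.9
t 14.85 p [ 0.4681 -0.1808  0.1964] F [-0.2  0.2 -1.3] op 0.229 g 29.9 j6 [-34. -29.]
shift [-0.0121 -0.0002  0.0558] turn [-0.0004 -0.0003  0.0018]
```

```bash

python3 -m pendant '[[-0.013,0,0,0,0,0.002,1],[-0.013,0,0,0,0,0.002,1],[-0.013,0,0.015,0,0,0.002,1],[-0.013,0,0.03,0,0,0.002,1],[-0.013,0,0.04,0,0,0.002,1],[-0.013,0,0.04,0,0,0.002,1]]'
python3 go.py .4678 -.1832 .1802 -5.7
```

```text
time_s: 15.45
position: [0.4674, -0.1852, 0.1883]
tcp_rot: [[0.102, 0.995, -0.001], [0.995, -0.102, 0.0], [0.0, -0.001, -1.0]]
force: [0.3, -0.0, -1.8]
opening: 0.232
grasp_force: 29.9
t 15.45 p [ 0.4674 -0.1852  0.1883] F [ 0.3 -0.  -1.8] op 0.232 g 29.9 j6 [-34. -28.]
shift [0.01   0.0009 0.0405] turn [-0.0002 -0.0001 -0.0009]
```

```bash

python3 -m pendant '[[0.008,0.002,0,0,0,0,1],[0.008,0.002,0.01,0,0,0,1],[0.008,0.002,0.02,0,0,0,1],[0.008,0.002,0.03,0,0,0,1],[0.008,0.002,0.03,0,0,0,1]]'
python3 -m pendant '[[0,0,0.01,0,0,0,1],[0,0,0.015,0,0,0,1],[0,0,0.015,0,0,0,1]]'
python3 go.py .4692 -.1835 .1402 -5.7
```

```text
time_s: 15.95
position: [0.4681, -0.1836, 0.1823]
tcp_rot: [[0.102, 0.995, -0.001], [0.995, -0.102, 0.0], [0.0, -0.001, -1.0]]
force: [0.2, 0.3, -2.2]
opening: 0.229
grasp_force: 29.9
time_s: 16.25
position: [0.4681, -0.1836, 0.1795]
tcp_rot: [[0.102, 0.995, -0.0], [0.995, -0.102, 0.0], [0.0, -0.0, -1.0]]
force: [-0.2, 0.2, -1.9]
opening: 0.228
grasp_force: 29.9
t 16.25 p [ 0.4681 -0.1836  0.1795] F [-0.2  0.2 -1.9] op 0.228 g 29.9 j6 [-34. -28.]
shift [0.0012 0.0054 0.1964] turn [-0.0001 -0.     -0.0008]
```

Tip at about 0.047, inside the spacer hole with no contact force.

```bash

python3 -m pendant '[[0,0.001,0.01,0,0,0,1],[0,0.002,0.02,0,0,0,1],[0,0.002,0.02,0,0,0,1]]'
python3 -m pendant '[[0,0.001,0.01,0,0,0,1],[0,0.002,0.02,0,0,0,1],[0,0.002,0.025,0,0,0,1]]'
python3 -m pendant '[[0,0.001,0.01,0,0,0,1],[0,0.001,0.02,0,0,0,1],[0,0.001,0.025,0,0,0,1]]'
python3 go.py .4692 -.1835 .1402 -5.7
```

```text
time_s: 16.55
position: [0.4681, -0.1835, 0.1753]
tcp_rot: [[0.102, 0.995, -0.001], [0.995, -0.102, 0.001], [0.0, -0.001, -1.0]]
force: [-0.4, -0.6, -2.0]
opening: 0.225
grasp_force: 29.9
time_s: 16.85
position: [0.4688, -0.1837, 0.1704]
tcp_rot: [[0.102, 0.995, -0.001], [0.995, -0.102, 0.0], [0.0, -0.001, -1.0]]
force: [-1.8, -0.5, -1.0]
opening: 0.229
grasp_force: 29.9
time_s: 17.15
position: [0.4692, -0.1838, 0.1654]
tcp_rot: [[0.102, 0.995, -0.0], [0.995, -0.102, 0.0], [0.0, -0.0, -1.0]]
force: [-1.1, -1.5, -0.5]
opening: 0.234
grasp_force: 29.9
t 17.15 p [ 0.4692 -0.1838  0.1654] F [-1.1 -1.5 -0.5] op 0.234 g 29.9 j6 [-34. -28.]
shift [ 0.0012 -0.0002  0.1261] turn [-0.     -0.     -0.0009]
```

```bash

python3 -m pendant '[[0,0,0.01,0,0,0,1],[0,0,0.02,0,0,0,1],[0,0,0.025,0,0,0,1]]'
python3 -m pendant '[[0,0,0.01,0,0,0,1],[0,0,0.02,0,0,0,1],[0,0,0.025,0,0,0,1]]'
python3 go.py .4692 -.1835 .1402 -5.7
```

```text
time_s: 17.45
position: [0.4692, -0.1838, 0.1605]
tcp_rot: [[0.102, 0.995, -0.0], [0.995, -0.102, 0.0], [0.0, -0.0, -1.0]]
force: [-2.1, -0.5, -0.7]
opening: 0.227
grasp_force: 29.9
time_s: 17.75
position: [0.4691, -0.1837, 0.1554]
tcp_rot: [[0.102, 0.995, -0.0], [0.995, -0.102, 0.0], [0.0, -0.0, -1.0]]
force: [-2.7, 0.3, -0.6]
opening: 0.23
grasp_force: 29.9
t 17.75 p [ 0.4691 -0.1837  0.1554] F [-2.7  0.3 -0.6] op 0.23 g 29.9 j6 [-34. -28.]
shift [0.001  0.0005 0.0762] turn [-0.0001 -0.0001 -0.0008]
```

```bash

python3 -m pendant '[[0,0,0.01,0,0,0,1],[0,0,0.02,0,0,0,1],[0,0,0.03,0,0,0,1],[0,0,0.03,0,0,0,1]]'
python3 -m pendant '[[0,0,0.01,0,0,0,1],[0,0,0.02,0,0,0,1],[0,0,0.03,0,0,0,1],[0,0,0.03,0,0,0,1]]'
python3 -m pendant '[[0,0,0.008,0,0,0,1],[0,0,0.016,0,0,0,1],[0,0,0.016,0,0,0,1]]'
python3 go.py .4692 -.1835 .1394 -5.7
```

```text
time_s: 18.15
position: [0.4692, -0.1838, 0.1493]
tcp_rot: [[0.102, 0.995, -0.0], [0.995, -0.102, 0.0], [0.0, -0.0, -1.0]]
force: [-2.5, -1.1, -3.7]
opening: 0.232
grasp_force: 29.9
time_s: 18.55
position: [0.4692, -0.1838, 0.1433]
tcp_rot: [[0.102, 0.995, -0.0], [0.995, -0.102, 0.0], [0.0, -0.0, -1.0]]
force: [-2.2, -1.2, -2.1]
opening: 0.232
grasp_force: 29.9
time_s: 18.85
position: [0.4692, -0.1838, 0.1402]
tcp_rot: [[0.102, 0.995, -0.0], [0.995, -0.102, -0.0], [-0.0, -0.0, -1.0]]
force: [-1.9, -0.4, -1.3]
opening: 0.233
grasp_force: 29.9
t 18.85 p [ 0.4692 -0.1838  0.1402] F [-1.9 -0.4 -1.3] op 0.233 g 29.9 j6 [-34. -28.]
shift [ 0.0015 -0.0002  0.0042] turn [-0.      0.     -0.0009]
```

```bash

python3 -m pendant '[[0,0,0.004,0,0,0,1],[0,0,0.008,0,0,0,1],[0,0,0.008,0,0,0,1]]'
python3 go.py .4692 -.1835 .1394 -5.7
```

```text
time_s: 19.15
position: [0.4692, -0.1838, 0.1394]
tcp_rot: [[0.102, 0.995, 0.0], [0.995, -0.102, -0.0], [-0.0, 0.0, -1.0]]
force: [-3.1, -1.1, 4.0]
opening: 0.228
grasp_force: 29.9
t 19.15 p [ 0.4692 -0.1838  0.1394] F [-3.1 -1.1  4. ] op 0.228 g 29.9 j6 [-34. -28.]
shift [ 0.0016 -0.0001  0.    ] turn [ 0.      0.0001 -0.0008]
```

```bash

python3 -m pendant '[[0,0,0.003,0,0,0,1],[0,0,0,0,0,0,-0.3],[0,0,0,0,0,0,-0.3],[0,0,0,0,0,0,-0.3],[0,0,0,0,0,0,-0.3],[0,0,-0.2,0,0,0,-0.3],[0,0,-0.45,0,0,0,-0.3],[0,0,-0.6,0,0,0,-0.3]]'
python3 -m pendant '[[0.25,0,-0.1,0,0,0,-0.3],[0.5,0,-0.1,0,0,0,-0.3],[0.75,0,-0.1,0,0,0,-0.3],[1,0,-0.1,0,0,0,-0.3],[1,0,-0.1,0,0,0,-0.3]]'
python3 -m pendant '[[0.25,0,0,0,0,0,-0.3],[0.5,0,0,0,0,0,-0.3],[0.75,0,0,0,0,0,-0.3],[1,0,0,0,0,0,-0.3],[1,0,0,0,0,0,-0.3]]'
python3 - <<'E'
from h import *
from rig import capture
p,d=capture("top");W=cloud("top",d)*1000
cv2.imwrite("pics/end.png",p[:,:,::-1])
w=np.zeros(d.shape,bool);w[185:290,240:395]=1
m=w&(W[...,2]>96)&(W[...,2]<112);n,l=cv2.connectedComponents(m.astype(np.uint8))
for i in range(1,n):
    if (l==i).sum()>20:print("pin top",(l==i).sum(),W[l==i].mean(0).round(1),np.median(W[l==i][:,2]))
m=cv2.morphologyEx((w&(W[...,2]>56)&(W[...,2]<68)).astype(np.uint8),cv2.MORPH_OPEN,np.ones((3,3)))>0
print(cv2.minAreaRect(W[m][:,:2].astype(np.float32)),np.median(W[m][:,2]))
E
```

```text
time_s: 19.95
position: [0.4702, -0.1842, 0.2614]
tcp_rot: [[0.102, 0.995, 0.003], [0.995, -0.102, -0.002], [-0.001, 0.003, -1.0]]
force: [1.4, -0.3, 0.2]
opening: 0.645
grasp_force: 0.0
time_s: 20.45
position: [0.489, 0.0203, 0.2789]
tcp_rot: [[0.096, 0.995, -0.0], [0.995, -0.096, 0.002], [0.002, -0.0, -1.0]]
force: [0.4, 0.0, -0.6]
opening: 0.649
grasp_force: 0.0
time_s: 20.95
position: [0.5105, 0.219, 0.2788]
tcp_rot: [[0.096, 0.995, 0.002], [0.995, -0.096, 0.003], [0.003, 0.002, -1.0]]
force: [-0.6, -0.4, 0.4]
opening: 0.651
grasp_force: 0.0
pin top 79 [483.  -42.8 100.2] 100.12443227549772
pin top 82 [ 469.2 -181.7   99.8] 99.80790833972102
((476.2065124511719, -113.35763549804688), (190.2564697265625, 75.96519470214844), 84.26154327392578) 60.17676185177378
```

View pics/end.png

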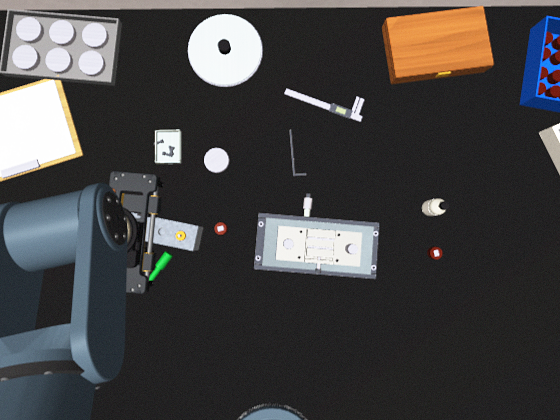

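Both pins are home: their tops are at z 0.100, and the vise axis matches the saddle's. The green look-alike at (160,265), though, seems to have been knocked over. I'll move the arm clear and check.

```bash

python3 -m pendant '[[-0.25,0,-0.2,0,0,0,-0.3],[-0.5,0,-0.2,0,0,0,-0.3],[-0.75,0,-0.2,0,0,0,-0.3],[-1,0,-0.2,0,0,0,-0.3],[-1,0,-0.2,0,0,0,-0.3]]'
python3 -m pendant '[[-0.25,0,0,0,0,0,-0.3],[-0.5,0,0,0,0,0,-0.3],[-0.75,0,0,0,0,0,-0.3],[-1,0,0,0,0,0,-0.3],[-1,0,0,0,0,0,-0.3]]'
python3 - <<'E'
from h import *
from rig import capture
p,d=capture("top");W=cloud("top",d)*1000;W0=cloud("top",np.load("top0.npz")["d"])*1000
s,e=capture("side")
a=cv2.resize(p[160:300,90:240],None,fx=3.5,fy=3.5);b=s[220:420,80:270];b=cv2.resize(b,None,fx=a.shape[0]/b.shape[0]*.55,fy=a.shape[0]/b.shape[0]*.55)
b=cv2.copyMakeBorder(b,0,a.shape[0]-b.shape[0],0,0,cv2.BORDER_CONSTANT)
cv2.imwrite("pics/green.png",np.hstack([a,b])[:,:,::-1])
for n,I,X in(("old",np.load("top0.npz")["p"],W0),("new",p,W)):
    I=I[160:300,90:240].astype(int);X=X[160:300,90:240]
    g=(I[...,1]>I[...,0]+60)&(I[...,1]>I[...,2]+40); r=(I[...,0]>I[...,2]+50)&(I[...,0]>I[...,1]+35)&(I[...,1]<120)
    for q,m in(("g",g),("r",r)):
        k,l=cv2.connectedComponents(m.astype(np.uint8))
        for i in range(1,k):
            if (l==i).sum()>15:
                Q=X[l==i];print(n,q,len(Q),Q.min(0).round(),Q.max(0).round(),Q.mean(0).round())
E
```

```text
time_s: 21.5
position: [0.4888, 0.0094, 0.3189]
tcp_rot: [[0.109, 0.994, -0.0], [0.994, -0.109, -0.002], [-0.002, -0.0, -1.0]]
force: [0.2, 0.5, -0.2]
opening: 0.649
grasp_force: 0.0
time_s: 22.0
position: [0.4687, -0.1907, 0.3189]
tcp_rot: [[0.11, 0.994, 0.001], [0.994, -0.11, -0.004], [-0.003, 0.002, -1.0]]
force: [-0.2, 0.4, -0.6]
opening: 0.651
grasp_force: 0.0
old g 152 [384. 313.  -2.] [419. 367.  96.] [407. 323.  76.]
old r 36 [609. 284.  -4.] [629. 336.  95.] [619. 294.  82.]
old r 93 [506. 100.  -3.] [534. 129.  22.] [520. 113.  16.]
old r 28 [402. 262.  -2.] [433. 313.  95.] [418. 274.  70.]
new g 279 [387. 230.  -3.] [468. 292.  25.] [432. 259.  16.]
new r 269 [499. -11.  -2.] [656. 406. 944.] [618. 360.  23.]
new r 93 [499. -11.  -0.] [534. 128. 944.] [520. 112.  27.]
new r 282 [423. 292.  -2.] [455. 384.  25.] [441. 344.  16.]
```

View pics/green.png

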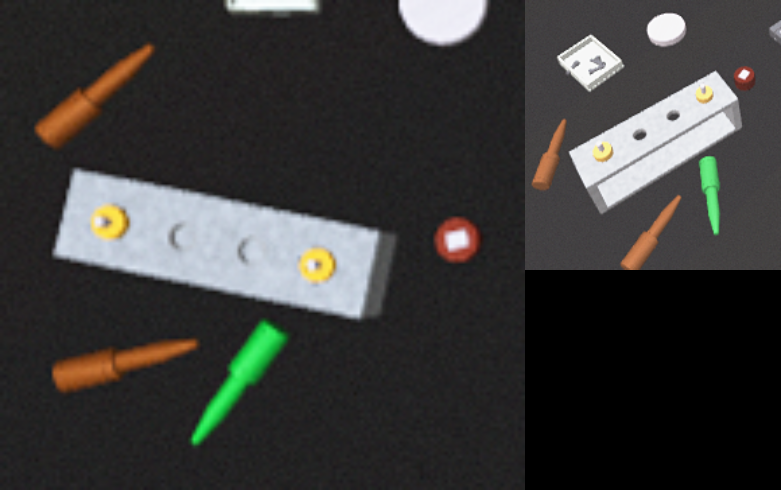

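```bash
python3 - <<'E'
from h import *
f=np.load("top1.npz");I=f["p"][160:300,90:240].astype(int);X=cloud("top",f["d"])[160:300,90:240]*1000
for q,m in(("g",(I[...,1]>I[...,0]+60)&(I[...,1]>I[...,2]+40)),("r",(I[...,0]>I[...,2]+50)&(I[...,0]>I[...,1]+35)&(I[...,1]<120))):
    k,l=cv2.connectedComponents(m.astype(np.uint8))
    for i in range(1,k):
        if (l==i).sum()>15: Q=X[l==i];print(q,len(Q),np.median(Q,0).round())
from rig import bot
print(bot.hand_in())
E
```

```text
r 264 [617. 364.  16.]
r 94 [519. 114.  18.]
r 79 [431. 364.  18.]
the job is handed in; nothing more can be done
None
```

Both taper pins are home and upright, the vise lies flat in line with the saddle, and the job is handed in at about 22 s; one flaw is that the three look-alike pins (two brown, one green), which stood on their 6 mm tips, fell over on the bench during the run, and by the geometry the gripper shouldn't have touched them, though I can't rule it out, and I left them lying.

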